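# Seat the sample mould in the bench press, release the catch and hold the press lever

### The arm

A 6-joint arm with a two-finger parallel gripper is mounted at the origin on the work surface. World frame = base frame: x ahead of the robot, y to its left, z up, the work surface at z = 0. Lengths are in m, angles in degrees, forces in N, time in s.
With the tool pointing down it reaches from about 0.35 to 0.875 m from the base axis. Payload 4.2 kg.
Tool frame: the origin (TCP) lies midway between the tips of the shut fingers; the grasp point (between the pads) lies 19 mm behind it; z points along the fingers, y is the line along which they close (so a half turn about z gives the same grasp; the last joint's range is limited). The gripper opens to 87 mm and grips with 3 to 60 N. Pads are 19 mm wide; open, the fingers measure 117 mm over their backs; the gripper's body (75 mm by 190 mm) begins 51 mm behind the grasp point.
Start: joints at [-61.158, 22.042, 0.453, 0, -68.411, -14.817], TCP at [0.151, -0.606, 0.223] pointing down, gripper open.
Joint ranges: [-179.83, 179.83], [-69.29, 118.12], [-61.27, 80.66], [-181.25, 117.63], [-171.15, -9.14], [-177.46, 177.46]. Speed limits (degrees/s): [159.86, 159.86, 180, 180, 180, 180].

### API

Orientations are given as [roll, pitch, yaw] about the fixed x, y, z axes, in that order (R = Rz(yaw) Ry(pitch) Rx(roll)).
In Python, from workcell import env gives the robot as it stands. The module is installed in compiled form; this text tells all that it offers. Calls block until the motion is done:
- env.goto(position, orientation): joint-space move of the TCP to a pose.
- env.move_straight(position, rotation=None, rate=0.15, force_limit=None): straight line of the TCP; rotation=None keeps the orientation; rate is the mean speed in m/s. With force_limit (N) it stops when the force on the tool has changed by that much, and returns True; else False.
- env.set_joints(angles): joint-space move.
- env.gripper_to(opening, grasp_force=None): opening from 0.0 (shut) to 1.0 (fully open); grasp_force is the grip in N (None keeps the last); returns when the fingers have stopped.
- env.dwell(seconds).
- env.inverse_kinematics(position, orientation): joint angles nearest the present ones, or None.
- env.read_state(): the state.
- env.grab_frame(name): name is "side" or "top"; returns a dict with "image" (480x640x3 uint8, blue, green, red), "fx", "fy", "cx", "cy" (pixels), "D" ([k1, k2, p1, p2, k3] as OpenCV has them; the pictures are not rectified), "position" and "orientation" of the camera in the world. Camera axes: x right, y up, looking along -z (the intrinsics and any distortion apply to the point x, -y, -z); pixel columns grow to the right and rows downward; lengths in m; the calibration is good to about 2 mm. A picture is of the moment at which its call begins. There is no depth.
A pose or a line that the arm cannot do raises env.Unreachable and nothing moves.
- env.close_job(): hands the job in; it is judged then, once.
Trained networks look in a picture, given as the dict that the camera call returned (one of the last four; its "shot" number tells which), for a name from the list of things; names that differ only in an ending like _2 or _b are one class to them, and where a whole thing is asked for, a point or a joint stands for the part that bears it (a point fixed in the world has none). Each returns a list of dicts, best first, with "score" (0 to 1); they miss things now and then, are a little off and sometimes report something else, mostly with a low value. They report only what shows in the picture. A call takes as long as a camera call. They do not tell look-alikes from the thing itself.
- env.search_frame(picture, thing): "xyz" ([x, y, z] in m, in world coordinates, good to about 4 mm: the middle of the surface that is visible of it).
- env.trace(picture, thing): "mask" (480x640 bool, what is visible of it).
The state is a dict: "clock": time; "joint_positions": joint angles; "qvel": joint speeds; "joint_torque": joint torques, N m; "position": TCP position; "tool_rot": TCP orientation; "force": force on the tool from outside, world axes, zero at the start; "wrist_torque": the same for the moment, N m; "opening": opening from 0.0 (shut) to 1.0 (fully open); "finger_force": force on a finger pad.
Only numpy, scipy, OpenCV 4.12 (cv2) and the standard library are available. Lean on these libraries where they do the work, as an engineer would, in place of code of your own. Each camera call takes 0.05 s, during which the arm holds its last target. There are 200 camera calls.

### The job

Push the flat aluminium mould on the press bed until it sits square and flush against both fences of the corner, sliding one end under the press head. Then flip the safety catch on top of the press right up, so that it stands upright or leans past upright, and only after that take the lever's grey cross-bar and pull the lever over towards the robot to its stop, so that the head presses on the mould. Keep holding the lever there with the fingers: the job finishes while holding it (it springs back if let go), with the catch still up, the mould still flush, and the glassware and other things around the press left where they stand.

Things in the scene. Friction and masses are not known exactly. Their poses are not given: they have to be found in the camera images.
- press: White and grey lever press fixed to the bench; place and yaw vary. Origin on the bench surface, x away from the robot at yaw 0, y left, z up. All offsets below are in mm in these axes from this origin (PF). Grey base plate x -120 to 115, y -230 to 130; its top, the bed, is at z 18.
- corner (a point): Inner corner of the two steel fences on the bed, at PF (50, 0, 18), axes as the press. Fences are 12 thick, 20 high: back fence, face at PF x 50, from y -140 to 10; side fence, face at PF y 0, from x -65 to 62. The mould belongs on the corner's -x, -y side.
- head (a point): Middle of the underside of the white press head, above the pad: PF (20, -18, 76). The head is a fixed beam from the housing over the side fence: PF x 3 to 37, y up to -32 over the bed, z 76 to 106. Keep the gripper clear of it.
- housing_top (a point): Middle of the top of the white housing behind the side fence: PF (7, 48, 115). The housing spans PF x -45 to 60, y 16 to 80. Two steel bearings for the catch shaft stand on it, up to z 149, at x -41 to 8, y 41 to 59.
- mould: Loose flat aluminium block with a dark parting line, 60 (its x) x 130 (its y) x 30 high, 0.4 to 0.8 kg, origin under its centre. It starts on the bed, 20 to 60 mm from both fences, turned up to 0.22 rad, long side roughly along the back fence. Seated, its origin is at (-30, -65, 0) from the corner, one end under the head. A push of a few newtons slides it.
- pad: Black rubber pad, radius 13, under the press head at PF x 20, y -18; origin 12 above its lower face. At rest that face is 12 above the mould's top. It goes down as the lever is pulled and bears on the seated mould through a spring, with 6 to 9 N at the lever's stop.
- catch (a joint): Safety catch: a steel shaft along press x on the housing with two flat steel arms, pawl and paddle. 0 rad: both level, pointing to +y (starts at 0 to 0.2). Grows as they swing up; 1.57 upright, stop 1.9. Friction, about 1.5 N at the paddle, keeps it where left. The pawl (PF x 15 to 39) lies in front of the lever and blocks it until about 1 rad.
- shaft (a point): Point on the catch's turning axis beside the paddle: PF (-70, 50, 140). The axis runs along press x. Fixed.
- catch_paddle (a point): Point to pinch on the catch's paddle, 56 from the shaft axis, mid-thickness; moves with the catch. At catch 0 it is at PF (-70, 106, 140). The paddle is the arm nearest the robot, 12 thick along press x, 16 high, end at 73 from the axis. Pinch it across press x; over 25 mm is free on both sides.
- lever (a joint): Press lever: steel arm 16 x 14 beside the housing at PF y 93 to 107. 0 rad: leans 0.5 rad from upright to +x (starts here). Grows as it is pulled towards the robot, to -x; stop at 1.1, leaning 0.6 rad to -x. The closed catch blocks it within 0.1 rad. A spring returns it to 0: about 2 N at the bar at the start, 7 N at the stop.
- pivot (a point): Point on the lever's pivot axis, which runs along press y: PF (20, 100, 85). Fixed.
- grip_bar: Grey plastic round cross-bar at the lever's upper end, diameter 18, 100 long along its own y and press y (PF y 100 to 200); origin at its middle, 140 from the pivot axis. At lever 0 it is at PF (87, 150, 208), at the stop at PF (-59, 150, 201). A sleeve that turns freely about its own axis. It can be pinched from above across press x.
- tin: Bystander: small flat aluminium tin, radius 16, 20 high, on the press plate behind the back fence; origin under its centre.
- spatula: Bystander: thin steel lab spatula 190 long, 8 high, lying crosswise on the bench between robot and press; origin under its middle.
- reagent: Bystander: glass bottle with blue cap, radius 32, 130 high, to the right of the press; origin under its centre.
- beaker: Bystander: glass beaker, radius 38, 95 high, in front of the press on the right; origin under its centre.
- jar: Bystander: amber jar, radius 28, 60 high, in front of the press on the left; origin under its centre.
- glove_box: Bystander: white carton of gloves 110 x 220 x 70 to the left of the press; origin under its centre.
Not all that is in view belongs to the job. Of the things like the mould, leave any that is orange; of the rest the smaller one is meant.

How it is judged (in metres and radians):
On the way, in this order (a step that is already met when the one before it is completed fails the run):
1. the mould is square and flush in the fence corner, the catch not yet flipped (x of mould in the frame of corner above -0.0325 m and y of mould in the frame of corner above -0.0675 m and z of mould in the frame of corner below 0.003 m and angle between the x axis of mould and the x axis of press, either way round below 0.03 rad and value of joint catch below 0.6 rad), for 0.2 s.
2. the catch is flipped up while the lever is still back and the mould flush (x of mould in the frame of corner above -0.0325 m and y of mould in the frame of corner above -0.0675 m and z of mould in the frame of corner below 0.003 m and angle between the x axis of mould and the x axis of press, either way round below 0.03 rad and value of joint catch above 1.3 rad and value of joint lever below 0.2 rad), for 0.2 s.
3. the lever is pulled to its stop by the fingers and the pad bears on the mould (value of joint lever above 1 rad and contact force between the fingers and grip_bar above 2 N and contact force between pad and mould above 3 N and value of joint catch above 1.3 rad), for 0.2 s.
At the end, for the whole second after the job is handed in: Mould flat on the bed and within 2.5 mm of both fences and 0.03 rad of square; catch above 1.3 rad; lever above 1.0 rad, still, and held there by the fingers (over 2 N on the bar), with the pad bearing on the mould with over 3 N (all of step 3 and x of mould in the frame of corner above -0.0325 m and y of mould in the frame of corner above -0.0675 m and z of mould in the frame of corner below 0.003 m and angle between the x axis of mould and the x axis of press, either way round below 0.03 rad and velocity of joint lever below 0.1 rad/s); the arm keeps its last pose, push and grip.
It fails at once if one of the things around the press is shoved more than 30 mm (distance of any of tin, spatula, reagent, beaker, jar, glove_box from where it was at the start of the episode above 0.03 m).
It fails at once if a bottle, beaker, jar, tin or box is knocked over (angle between any of tin, reagent, beaker, jar, glove_box's own z axis and vertical above 0.5 rad).
It also fails if it takes over 67 s, if anything falls off the work surface, if the arm or the gripper's body presses on something with over 40 N, if the wrist force passes 120 N, or if a joint passes its speed limit or range.

## Working session

There is one attempt and no reset: what is moved stays moved. The work goes in short steps, each a Python script; the robot and the scene stay as the last script left them, time stands still between calls to the robot, and variables do not carry over. Pictures are saved under pics/ and viewed, at most 10 in all, crops included, and the job is handed in when it is done.

```bash
mkdir -p pics; python3 - <<'E'
from workcell import env
import cv2, numpy as np
for n in ["side","top"]:
    p=env.grab_frame(n); cv2.imwrite(f"pics/{n}0.png",p["image"])
    print(n,p["fx"],p["fy"],p["cx"],p["cy"],p["D"],p["position"],p["orientation"])
    for t in ["mould","corner","head","housing_top","shaft","pivot","catch_paddle","grip_bar","pad","tin","spatula","reagent","beaker","jar","glove_box","press"]:
        print(t,[(np.round(d["xyz"],3).tolist(),round(d["score"],2)) for d in env.search_frame(p,t)][:4])
print(env.read_state())
E
```

```text
side 584.7222507427706 584.7222507427706 317.08392979654263 237.00501947807166 [-0.10485388  0.          0.          0.          0.        ] [-0.00855637  0.60825791  1.03991766] [  42.33788713   -0.5900105  -137.43043263]
mould [([0.672, -0.39, 0.029], 0.9), ([0.528, -0.138, 0.048], 0.64), ([0.307, 0.267, 0.042], 0.56)]
corner [([0.526, -0.002, 0.02], 0.62)]
head [([0.531, 0.004, 0.023], 0.84)]
housing_top []
shaft [([0.528, -0.003, 0.021], 0.61)]
pivot [([0.526, -0.004, 0.017], 0.89), ([0.495, 0.194, 0.056], 0.55)]
catch_paddle [([0.582, 0.03, 0.153], 0.97)]
grip_bar [([0.668, 0.095, 0.212], 0.89)]
pad []
tin [([0.496, -0.385, 0.074], 0.62), ([0.622, -0.166, 0.038], 0.56)]
spatula [([0.417, 0.024, 0.006], 0.92), ([0.526, -0.002, 0.014], 0.54), ([0.579, 0.03, 0.151], 0.33)]
reagent [([0.525, -0.005, 0.023], 0.25)]
beaker [([0.37, -0.347, 0.065], 0.83)]
jar [([0.495, 0.194, 0.057], 0.85)]
glove_box [([0.609, 0.317, 0.072], 0.7)]
press [([0.528, 0.002, 0.02], 0.57)]
top 490.8283481389793 490.8283481389793 321.2368694497879 242.60534736610404 [-0.12154063  0.          0.          0.   
[... 880 characters left out ...]
, 0.87)]
{'clock': 1.7, 'joint_positions': array([-6.11570480e+01,  2.20396960e+01,  4.52098206e-01,  3.66032787e-04,
       -6.84128646e+01, -1.48171420e+01]), 'qvel': array([-0.01465944, -0.02418948, -0.01609962, -0.02941931,  0.02464991,
       -0.0750106 ]), 'joint_torque': array([-1.20703782e-03, -3.90455639e+01,  1.87613761e+01,  4.22414929e+00,
        1.54492952e-02, -3.74304125e-05]), 'position': array([ 0.1514896 , -0.60632686,  0.22256833]), 'tool_rot': array([ 1.79999640e+02, -4.47308685e-04, -1.65974055e+02]), 'force': array([-0.40524792, -0.61991857, -0.50119766]), 'wrist_torque': array([-0.01455346,  0.0722639 , -0.02027062]), 'finger_force': 0.0, 'opening': 0.998986846472779}
```

View pics/side0.png

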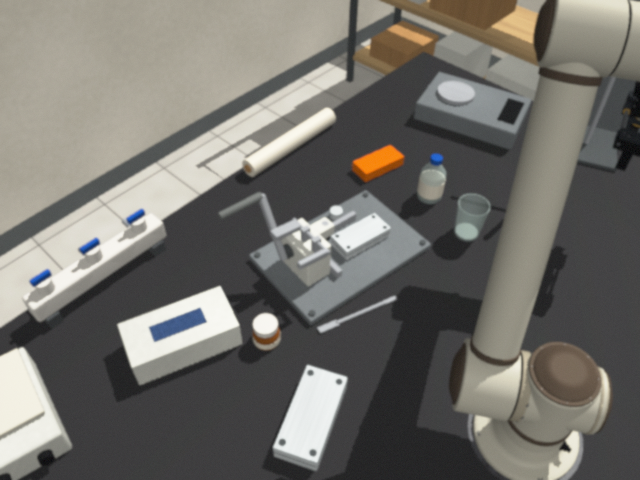

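View pics/top0.png

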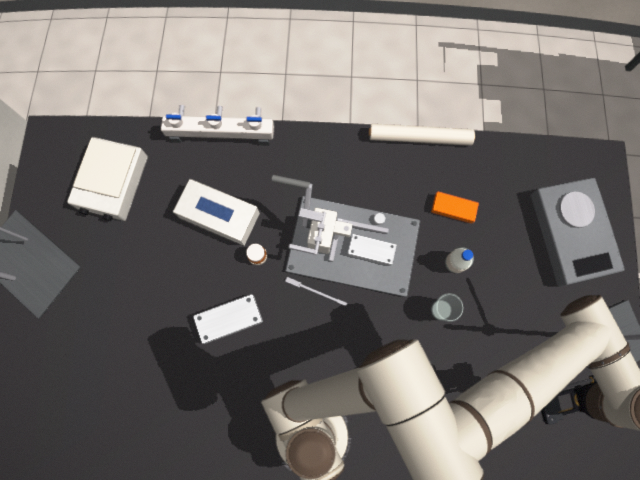

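The side view shows the press at about (335,250) and the mould at (360,235). An orange block sits at (378,162) and a larger plate at (311,417), so both are decoys. The top view agrees, with the mould at (372,249) and the plate corners at about (301,198), (419,219), (406,296) and (287,270). I'll zoom in for precise pixels.

```bash
python3 - <<'E'
import cv2
def crop(n,x,y,w,h,s):
    im=cv2.imread(f"pics/{n}0.png")[y:y+h,x:x+w]
    im=cv2.resize(im,None,fx=s,fy=s,interpolation=cv2.INTER_CUBIC)
    for i in range(0,w,20):
        cv2.putText(im,str(x+i),(int(i*s),10),0,.35,(0,255,255),1); cv2.line(im,(int(i*s),0),(int(i*s),int(h*s)),(0,90,90),1)
    for i in range(0,h,20):
        cv2.putText(im,str(y+i),(0,int(i*s)+10),0,.35,(0,255,255),1); cv2.line(im,(0,int(i*s)),(int(w*s),int(i*s)),(0,90,90),1)
    cv2.imwrite(f"pics/{n}_zoom.png",im)
crop("top",265,165,160,120+18,4.3); crop("side",215,145,220,180,3.3)
E
```

```text
(no output)
```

View pics/top_zoom.png

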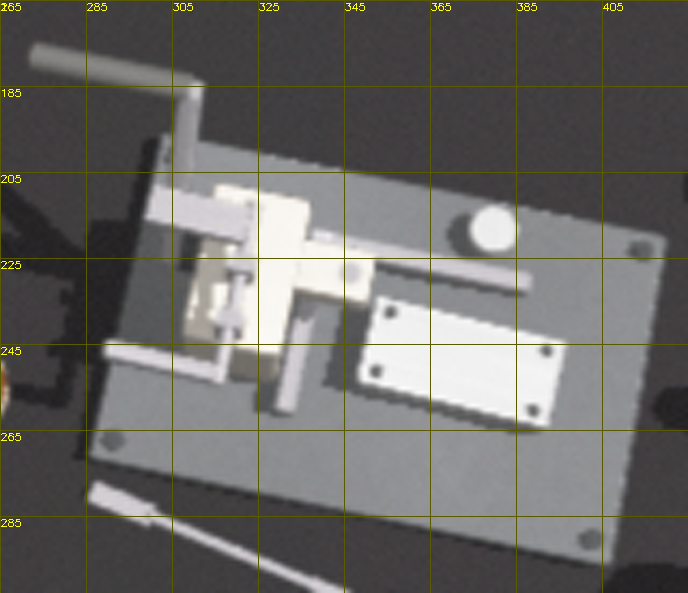

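View pics/side_zoom.png

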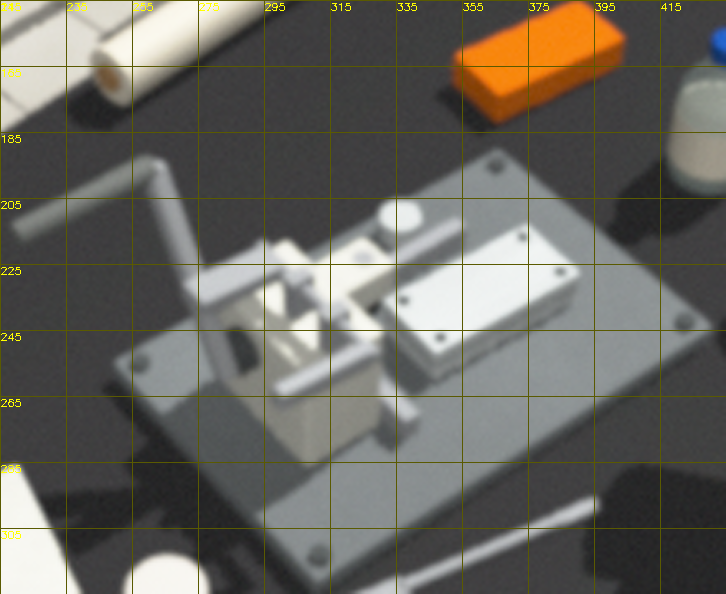

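The top zoom shows the plate corners, mould corners and paddle clearly, with the lever bar end at zoom (32,55). The side zoom shows the same features. I'll fit the press and mould poses from those pixels in both views.

```bash
cat > geo.py <<'E'
import numpy as np, cv2
from scipy.spatial.transform import Rotation as R
from scipy.optimize import least_squares
def project(p,X):
    Rw=R.from_euler("xyz",p["orientation"],degrees=True).as_matrix()
    C=(np.atleast_2d(X)-np.asarray(p["position"]))@Rw*[1,-1,-1]
    K=np.array([[p["fx"],0,p["cx"]],[0,p["fy"],p["cy"]],[0,0,1]])
    return cv2.projectPoints(C,np.zeros(3),np.zeros(3),K,np.array(p["D"],float))[0][:,0]
def tf(pose,P):
    x,y,a=pose; c,s=np.cos(a),np.sin(a); P=np.atleast_2d(P)
    return np.c_[x+c*P[:,0]-s*P[:,1], y+s*P[:,0]+c*P[:,1], P[:,2]]
E
python3 - <<'E'
from geo import *
from workcell import env
cams={n:env.grab_frame(n) for n in("side","top")}
px=lambda z,o,s:(np.array(z)+.5)/s-.5+o
T=lambda z:px(z,[265,165],4.3); S=lambda z:px(z,[215,145],3.3)
pl=np.array([[115,130,18],[115,-230,18],[-120,-230,18],[-120,130,18]])/1e3
pt=T([(165,138),(666,236),(609,562),(91,456)]); ps=S([(115,362),(497,150),(716,322),(318,588)])
f=lambda q:np.r_[(project(cams["top"],tf(q[:3],pl)+[0,0,q[3]])-pt).ravel(),(project(cams["side"],tf(q[:3],pl)+[0,0,q[3]])-ps).ravel()]
r=least_squares(f,[.55,-.02,-.2,0]); print("press",r.x,np.round(r.fun,1))
mp=np.array([[30,65,0],[30,-65,0],[-30,-65,0],[-30,65,0]])/1e3
mt=T([(378,297),(565,343),(548,427),(359,381)]); ms=S([(385,300),(528,224),(580,273),(437,357)])
g=lambda q:np.r_[(project(cams["top"],tf(q[:3],mp)+[0,0,q[3]])-mt).ravel(),(project(cams["side"],tf(q[:3],mp)+[0,0,q[3]])-ms).ravel()]
m=least_squares(g,[.53,-.15,-.2,.048]); print("mould",m.x,np.round(m.fun,1))
q=r.x; d=m.x[:2]-q[:2]; c,s=np.cos(q[2]),np.sin(q[2])
print("mould in PF",c*d[0]+s*d[1],-s*d[0]+c*d[1],m.x[2]-q[2])
np.save("press.npy",q)
chk=dict(paddle=[-70,106,140],paddletip=[-70,123,148],bar=[87,150,208],bar_end=[87,200,208],sidefence=[-65,6,38],backend=[56,-140,38],headend=[20,-32,106])
for k,v in chk.items():
    X=tf(q[:3],np.array([v])/1e3)+[0,0,q[3]]
    print(k,np.round(X[0],3),[np.round((project(cams[n],X)[0]-o+.5)*sc-.5) for n,o,sc in(("top",[265,165],4.3),("side",[215,145],3.3))])
for n in cams:
    for t in ("reagent","beaker","jar","glove_box","catch_paddle","grip_bar","spatula"):
        pass
E
```

```text
press [ 0.56011202 -0.05052075 -0.15896772 -0.00639938] [-0.7 -1.1  0.1 -0.6  0.5  0.2 -0.2  0.3 -0.3  0.6  0.5 -0.3 -0.2  1.4
  0.7 -0.9]
mould [ 0.53420387 -0.15099552 -0.19859522  0.04219847] [-0.1 -0.4  0.  -0.6 -0.3 -0.3 -0.3 -0.2  0.2  0.5  0.   0.4  0.6  0.3
  0.4 -0.8]
mould in PF -0.009676419074141063 -0.10330914185761711 -0.039627499041022946
paddle [0.508 0.065 0.134] [array([132., 357.]), array([302., 398.])]
paddletip [0.51  0.082 0.142] [array([105., 349.]), array([279., 402.])]
bar [0.67  0.084 0.202] [array([111.,  75.]), array([ 89., 206.])]
bar_end [0.678 0.133 0.202] [array([31., 59.]), array([ 20., 241.])]
sidefence [ 0.497 -0.034  0.032] [array([286., 410.]), array([416., 419.])]
backend [ 0.593 -0.198  0.032] [array([530., 282.]), array([462., 223.])]
headend [ 0.575 -0.085  0.1  ] [array([371., 277.]), array([382., 252.])]
```

```bash
cat > fit.py <<'E'
from geo import *
from workcell import env
cams={n:env.grab_frame(n) for n in("side","top")}
px=lambda z,o,s:(np.array(z)+.5)/s-.5+o
T=lambda z:px(z,[265,165],4.3); S=lambda z:px(z,[215,145],3.3)
PF=np.array([[115,130,18],[115,-230,18],[-120,-230,18],[-120,130,18],[87,200,208]])/1e3
zt=[(165,138),(666,236),(609,562),(91,456),(32,55)]; zs=[(115,362),(497,150),(716,322),(318,588),(20,232)]
mp=np.array([[30,65,48],[30,-65,48],[-30,-65,48],[-30,65,48]])/1e3
mt=[(378,297),(565,343),(548,427),(359,381)]; ms=[(385,300),(528,224),(580,273),(437,357)]
def pts(q):
    a=q[6]; tip=np.array([[-.070,.05+.073*np.cos(a)-.008*np.sin(a),.140+.073*np.sin(a)+.008*np.cos(a)]])
    return np.r_[tf(q[:3],PF),tf(q[:3],tip),tf(q[3:6],mp)]
ot,os_=T(zt+[(106,347)]+mt),S(zs+[(276,385)]+ms)
def f(q):
    X=pts(q); return np.r_[(project(cams["top"],X+q[7:10])-ot).ravel(),(project(cams["side"],X+q[10:13])-os_).ravel(),q[7:13]/.002]
r=least_squares(f,np.r_[.56,-.05,-.16,.534,-.15,-.2,.1,np.zeros(6)],loss="soft_l1")
q=r.x; print("press",q[:3],"mould",q[3:6],"catch",q[6]); print(np.round(q[7:]*1e3,1)); print(np.round(r.fun[:40].reshape(2,-1,2),1).tolist())
d=q[3:5]-q[:2]; c,s=np.cos(q[2]),np.sin(q[2])
print("mould PF",c*d[0]+s*d[1],-s*d[0]+c*d[1],q[5]-q[2])
np.save("q.npy",q)
inv=lambda X:np.round([(X[0]-q[0])*c+(X[1]-q[1])*s,-(X[0]-q[0])*s+(X[1]-q[1])*c],3)
for n,X in dict(reagent=(.503,-.39),beaker=(.374,-.36),jar=(.5,.186),box=(.615,.308),spat=(.416,.02),tin=(.628,-.167)).items(): print(n,inv(X))
E
python3 fit.py
```

```text
press [ 0.55895528 -0.0494251  -0.16301278] mould [ 0.53235075 -0.14916024 -0.19872333] catch 0.15580548566584246
[-0.2 -1.2 -0.5  0.2  1.2 -1.1]
[[[-0.5, -1.4], [0.6, -0.3], [0.7, 0.7], [-0.5, 0.3], [-0.1, 0.5], [0.0, -0.3], [-0.2, -0.1], [0.1, -0.3], [-0.3, 0.1], [-0.5, 0.1]], [[-0.9, -0.4], [0.7, -1.1], [0.1, 1.0], [-0.1, -1.5], [-0.8, 1.5], [1.0, 0.2], [-0.1, 0.2], [-0.1, -0.0], [0.6, -0.0], [0.2, -1.0]]]
mould PF -0.010065638277211443 -0.10273063522486789 -0.03571055161053502
reagent [ 0.    -0.345]
beaker [-0.132 -0.336]
jar [-0.096  0.223]
box [-0.003  0.362]
spat [-0.152  0.045]
tin [ 0.087 -0.105]
```

```bash
cat > rob.py <<'E'
from geo import *
from workcell import env
q=np.load("q.npy"); P=q[:3]; W=lambda *v:tf(P,np.array([v])/1e3)[0]
def yawpick():
    best=None
    for d in(90,-90):
        o=[180,0,np.degrees(P[2])+d]; j=env.inverse_kinematics(W(87,150,300),o)
        if j is not None and (best is None or abs(j[5])<best[0]): best=(abs(j[5]),o)
    return best[1]
def st(m=""):
    s=env.read_state(); p=s["position"]-np.r_[P[:2],0]; c,n=np.cos(P[2]),np.sin(P[2])
    print(m,"t%.1f"%s["clock"],"PF",np.round([1e3*(c*p[0]+n*p[1]),1e3*(c*p[1]-n*p[0]),1e3*p[2]],1),"F",np.round(R.from_euler("z",-P[2]).apply(s["force"]),1),"open %.3f ff %.1f"%(s["opening"],s["finger_force"]))
E
python3 - <<'E'
from rob import *
o=yawpick(); np.save("o.npy",o); print(o,env.inverse_kinematics(W(87,150,300),o))
env.gripper_to(0.0,20)
env.goto(W(-90,-108,200),o); env.move_straight(W(-90,-108,34),rate=.2); st("down")
print(env.move_straight(W(-15,-108,34),rate=.04,force_limit=14)); st("x push")
env.move_straight(W(-60,-108,34)); env.move_straight(W(-60,-108,120),rate=.25)
env.move_straight(W(15,-205,120),rate=.25); env.move_straight(W(15,-205,34),rate=.2); st("down")
print(env.move_straight(W(15,-130,34),rate=.04,force_limit=14)); st("y push")
p=env.grab_frame("top"); cv2.imwrite("pics/top1.png",cv2.resize(p["image"][180:310,265:435],None,fx=4.3,fy=4.3,interpolation=cv2.INTER_CUBIC))
E
```

```text
[180, 0, np.float64(-99.3399444087257)] [ 20.89997419  24.99246589  15.97065306   0.         -80.97818717
 -30.2399186 ]
down t6.4 PF [ -89.2 -108.1   34.7] F [-0.6 -0.5 -0.1] open 0.006 ff 0.0
False
x push t8.4 PF [ -18.7 -108.6   33.2] F [-6.5 -1.   4. ] open 0.005 ff 3.2
down t10.6 PF [  15.5 -204.5   34.8] F [1.2 0.4 0.9] open 0.005 ff 0.0
True
y push t12.1 PF [  14.7 -140.6   33.9] F [ 1.3 -2.7  1.7] open 0.007 ff 1.2
```

View pics/top1.png

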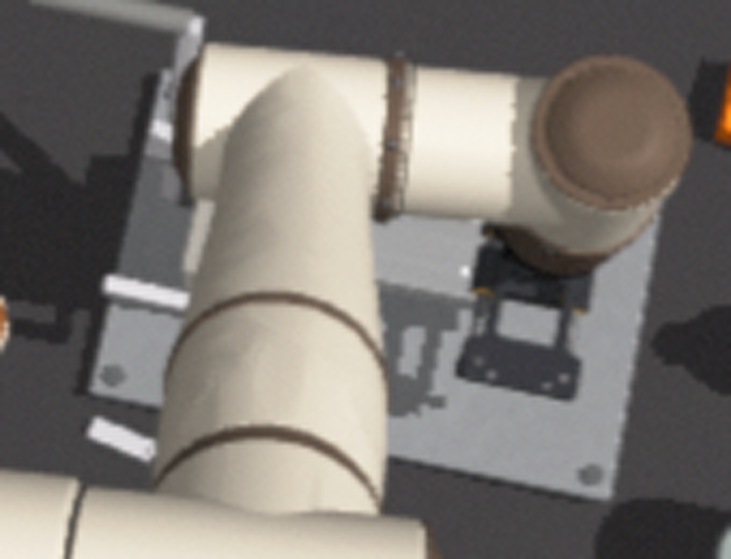

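The arm hides the mould in this top view, and the fingers are at its end at about (530,290). The y push stopped on its force limit. The x push ran out of travel with only 6.5 N, so I'll repeat both pushes and check.

```bash
python3 - <<'E'
from rob import *
env.move_straight(W(15,-160,34)); env.move_straight(W(15,-160,110),rate=.25)
env.move_straight(W(-60,-85,110),rate=.25); env.move_straight(W(-60,-85,34),rate=.2)
print(env.move_straight(W(0,-85,34),rate=.04,force_limit=14)); st("x push")
env.move_straight(W(-60,-85,34)); env.move_straight(W(-60,-85,110),rate=.25)
env.move_straight(W(20,-165,110),rate=.25); env.move_straight(W(20,-165,34),rate=.2)
print(env.move_straight(W(20,-120,34),rate=.04,force_limit=14)); st("y push")
env.move_straight(W(20,-160,34)); env.move_straight(W(20,-160,150),rate=.25)
o=np.load("o.npy"); env.goto(W(-70,105.3,240),o)
env.gripper_to(.34,15)
st()
a=env.grab_frame("side"); b=env.grab_frame("top")
cv2.imwrite("pics/c2.png",np.vstack([cv2.resize(i[y:y+100,x:x+200],None,fx=3,fy=3,interpolation=cv2.INTER_CUBIC) for i,x,y in((a["image"],260,180),(b["image"],280,200))]))
E
```

```text
True
x push t15.0 PF [-18.8 -85.5  32.7] F [-0.5  0.6  0.3] open 0.007 ff 0.0
True
y push t17.7 PF [  19.9 -140.6   34.4] F [ 0.5 -3.7  2.5] open 0.003 ff 1.7
 t20.6 PF [-70.  105.3 240.1] F [0.3 1.  0.1] open 0.340 ff 0.0
```

View pics/c2.png

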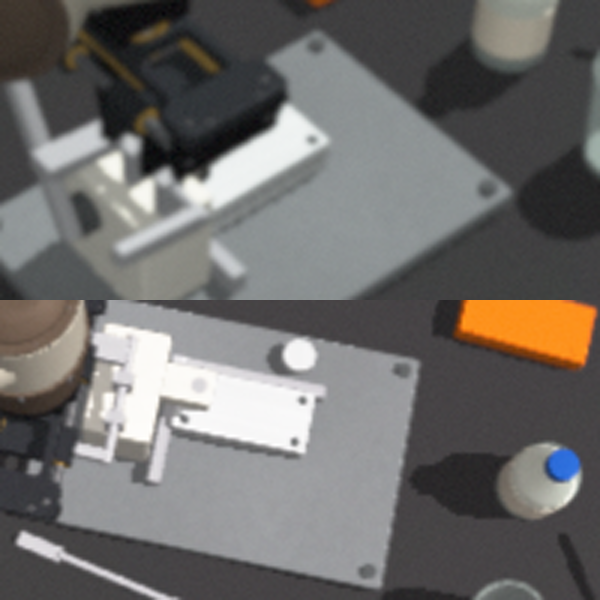

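The top crop (lower half) shows the mould against the back fence at about (245,412), with its left end at about (170,415) under the head. Repeated pushes ended at the same readings (x -18.7 and -18.8, y -140.6 both times), so it is seated. Next I'll flip the catch.

```bash
python3 - <<'E'
from rob import *
a0=.155; pos=lambda a,r=56:W(-70,50+r*np.cos(a),140+r*np.sin(a)-19)
print(env.move_straight(pos(a0),rate=.12,force_limit=12)); st("down")
env.gripper_to(0.0,15); st("grip")
for a in np.linspace(a0,1.72,9)[1:]:
    env.move_straight(pos(a),rate=.08); st("%.2f"%a)
a=env.grab_frame("side")
cv2.imwrite("pics/c3.png",cv2.resize(a["image"][140:290,220:420],None,fx=3,fy=3,interpolation=cv2.INTER_CUBIC))
E
```

```text
False
down t21.7 PF [-69.5 105.6 130.3] F [-0.2 -0.7 -0.4] open 0.338 ff 0.0
grip t22.2 PF [-69.  105.4 130.2] F [ 2.8 -1.5 -0.1] open 0.137 ff 15.0
0.35 t22.5 PF [-69.1 103.  140.9] F [2.6 0.6 2.2] open 0.139 ff 15.0
0.55 t22.8 PF [-69.1  98.5 150.7] F [4.4 0.1 1.7] open 0.134 ff 15.0
0.74 t23.0 PF [-69.1  92.  159.3] F [4.5 3.  2.1] open 0.132 ff 15.0
0.94 t23.3 PF [-69.1  83.8 166.5] F [4.2 2.5 2.4] open 0.134 ff 15.0
1.13 t23.6 PF [-69.2  74.4 172.1] F [3.9 2.1 2.1] open 0.139 ff 15.0
1.33 t23.9 PF [-69.2  64.1 175.7] F [4.4 2.2 1.2] open 0.131 ff 15.0
1.52 t24.2 PF [-69.2  53.2 177.3] F [3.6 2.1 2. ] open 0.137 ff 15.0
1.72 t24.4 PF [-69.2  42.1 176.8] F [4.7 2.1 1.3] open 0.137 ff 15.0
```

View pics/c3.png

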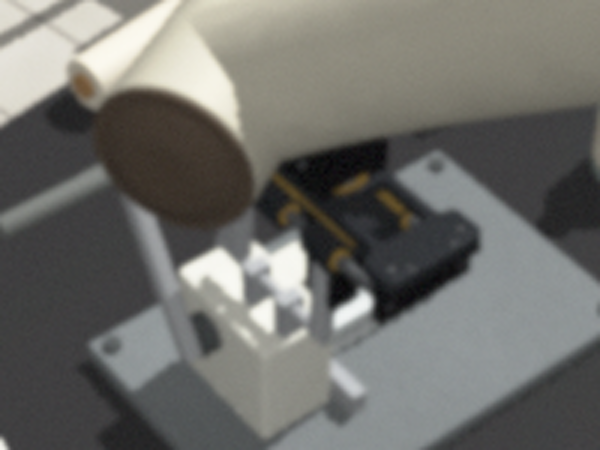

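The side crop shows the paddle upright in the fingers at about (320,290), and the pawl upright at about (240,240). I'll release it and take the bar.

```bash
python3 - <<'E'
from rob import *
s=env.read_state(); o=np.load("o.npy")
env.gripper_to(.36); x=s["position"].copy(); x[2]=.29; env.move_straight(x,rate=.2)
env.move_straight(W(87,155,290),rate=.25); env.gripper_to(.65,30); st("above bar")
a=env.grab_frame("side");b=env.grab_frame("top")
cv2.imwrite("pics/c4.png",np.vstack([cv2.resize(i[y:y+100,x:x+200],None,fx=3,fy=3,interpolation=cv2.INTER_CUBIC) for i,x,y in((a["image"],220,190),(b["image"],270,190))]))
for f in (a,b): print([(np.round(d["xyz"],3),round(d["score"],2)) for d in env.search_frame(f,"catch_paddle")[:2]])
print(W(-70,42,196))
print(env.move_straight(W(87,155,189),rate=.1,force_limit=12)); st("down")
env.gripper_to(0.0,30); st("grip")
E
```

```text
above bar t27.6 PF [ 87.  155.  289.9] F [0.1 0.2 0.3] open 0.646 ff 0.0
[(array([0.561, 0.002, 0.182]), 0.57)]
[(array([ 0.558, -0.128,  0.046]), 0.56), (array([0.557, 0.006, 0.184]), 0.5)]
[0.49669954 0.00337853 0.196     ]
False
down t28.9 PF [ 87.5 155.2 190. ] F [-1.6  0.1 -0.5] open 0.650 ff 0.0
grip t29.7 PF [ 87.8 155.  189.3] F [ 2.9  0.7 -0.8] open 0.198 ff 30.0
```

View pics/c4.png

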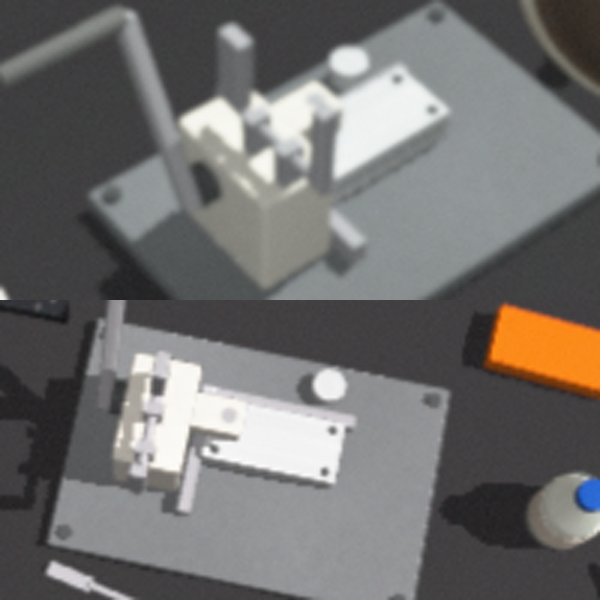

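Both crops show the catch arms upright and the mould flush against both fences, and the bar is gripped (opening 0.198, about 17 mm). I'll pull the lever.

```bash
python3 - <<'E'
from rob import *
pos=lambda t:W(20.5+140*np.sin(.5-t),155,85+140*np.cos(.5-t)-19)
for t in np.r_[np.linspace(0,1.05,11)[1:],1.1,1.14]:
    env.move_straight(pos(t),rate=.08); st("%.2f"%t)
env.dwell(1); st("hold")
a=env.grab_frame("side");b=env.grab_frame("top")
cv2.imwrite("pics/c5.png",np.vstack([cv2.resize(i[y:y+100,x:x+200],None,fx=3,fy=3,interpolation=cv2.INTER_CUBIC) for i,x,y in((a["image"],220,190),(b["image"],270,190))]))
E
```

```text
0.11 t30.0 PF [ 74.5 155.  195.6] F [2.9 0.3 0.1] open 0.200 ff 30.0
0.21 t30.3 PF [ 60.9 155.1 200.4] F [3.2 0.  0.1] open 0.198 ff 30.0
0.32 t30.7 PF [ 46.7 155.1 203.8] F [ 3.2 -0.1  1.7] open 0.193 ff 30.0
0.42 t31.0 PF [ 32.1 155.1 205.8] F [ 3.8 -0.3  1.3] open 0.195 ff 30.0
0.53 t31.3 PF [ 17.4 155.1 206.1] F [4.4 1.2 1.1] open 0.196 ff 30.0
0.63 t31.7 PF [  2.8 155.1 205. ] F [ 4.3 -0.5  1.6] open 0.195 ff 30.0
0.74 t32.0 PF [-11.5 155.1 202.3] F [ 4.8 -0.7  1.3] open 0.198 ff 30.0
0.84 t32.3 PF [-25.4 155.2 198.3] F [ 5.4 -0.6  1. ] open 0.197 ff 30.0
0.95 t32.7 PF [-38.7 155.1 192.8] F [ 6.8 -0.9  1.7] open 0.196 ff 30.0
1.05 t33.0 PF [-51.3 155.2 186.1] F [ 6.9 -1.   1.9] open 0.191 ff 30.0
1.10 t33.2 PF [-57.  155.2 182.4] F [ 7.1 -0.2  1.9] open 0.194 ff 30.0
1.14 t33.5 PF [-58.5 155.3 181.3] F [12.6 -3.5  6. ] open 0.199 ff 30.0
hold t34.5 PF [-58.4 155.3 181.3] F [11.4 -3.9  6.3] open 0.197 ff 30.0
```

View pics/c5.png

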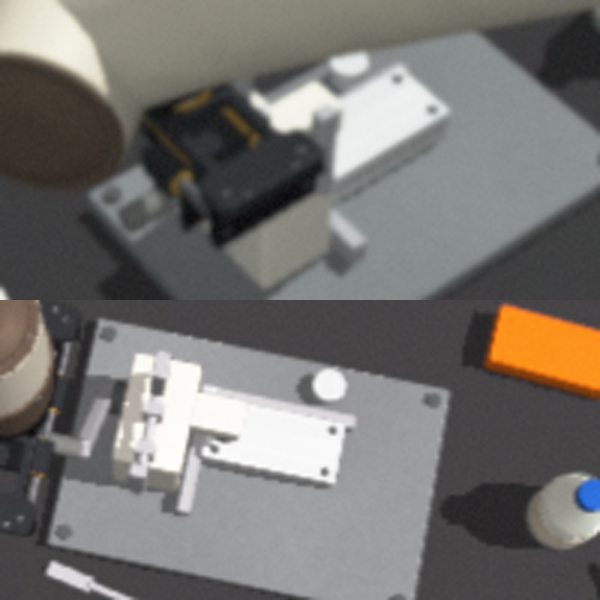

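The crops show the lever pulled over at (70,440), the catch upright at (325,150), and the mould unmoved and flush. The pull force jumped from 7 to 12 N, so the lever is at its stop. I'll hand it in.

```bash
python3 -c "
from workcell import env
print(env.close_job())"
```

```text
the job is handed in; nothing more can be done
None
```

I handed the job in at about 35 s with the mould flush in the corner, the catch up and the fingers holding the lever at its stop; the hand-in returned no verdict, and I had no direct reading of the pad's force on the mould.

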